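# Screw the pouring spout round to the front

### The job

The larger of the two jerrycans on the garage bench has its bent pouring spout screwed on only part of the way. Screw it on further, clockwise seen from above, until the spout points straight out over the pouring end, in line with the can and directly away from the carrying handle; there is no stop there, so take care not to go well past. Then let go of it, and leave the smaller can's spout as it is.

Things in the scene. Friction and masses are not known exactly. Their poses are not given: they have to be found in the camera images.
- large_spout (a joint): how far the large can's spout is screwed on, rad: 0 = pointing straight out over the can's pouring end; -1.3 to -0.6 at the start; grows as it turns clockwise seen from above, each rad turning the spout 1 rad. Range -1.7 to 1.2, with no stop or click at 0; even friction of about 0.15 N m, stays where it is left; sinks only 0.5 mm per rad.
- large_spout_grip (a point): centre of the grip of the large can's black spout, on its vertical screw axis; x level along the spout to its outlet, y across the grip, z up. Grip: upright flat-sided block 24 mm thick (y), 46 mm long (x), from 21 mm above this point to 40 mm below, where a round cap 57 mm wide begins. The 20 mm thick bent spout leaves its +x end 14 mm below this point and ends 98 mm from the axis.
- large: the larger jerrycan, white plastic, standing fast: 180 mm long, 115 wide, 170 high without the spout; origin at the centre of its underside, z up, +x towards its pouring end. The neck is on the centre line of the top, 48 mm from the middle towards +x; a carrying handle, 33 mm high, runs along the -x half. The spout's grip point is about 80 mm above the can's top.
- small_spout_tip (a point): the outlet end of the smaller can's spout. The smaller can is 135 mm long, 85 wide and 120 high, with the same kind of black spout, which already points out over its own pouring end; the spout's top is 221 mm above the bench.

How it is judged (in metres and radians):
At the end, for the whole second after the job is handed in: the large can's spout points straight out over its pouring end within 12 degrees (0.21 rad) either way, is at rest and released, and the small can's spout has not been moved (value of joint large_spout between -0.21 and 0.21 rad and velocity of joint large_spout between -0.05 and 0.05 rad/s); the robot touches nothing.
It fails at once if the smaller can's spout is turned or moved (its outlet by more than 15 mm) (distance of small_spout_tip from where it was at the start of the episode above 0.015 m).
It fails at once if the large spout is screwed well past the pouring direction (more than 0.45 rad, 26 degrees) (value of joint large_spout above 0.45 rad).
It also fails if it takes over 29 s, if anything falls off the work surface, if the arm or the gripper's body presses on something with over 40 N, if the wrist force passes 120 N, or if a joint passes its speed limit or range.

### The arm

A 6-joint arm with a two-finger parallel gripper is mounted at the origin on the work surface. World frame = base frame: x ahead of the robot, y to its left, z up, the work surface at z = 0. Lengths are in m, angles in degrees, forces in N, time in s.
With the tool pointing down it reaches from about 0.25 to 0.725 m from the base axis. Payload 9.7 kg.
Tool frame: the origin (TCP) lies at the very end of the fingers, on their centre line; the grasp point (between the pads) lies grasp_offset behind it (grasp_offset is the distance from the TCP to the grasp point, in m); z points along the fingers, y is the line along which they close (so a half turn about z gives the same grasp; the last joint's range is limited). The gripper opens to 85 mm and grips with 20 to 120 N. Pads are 22 mm wide; open, the fingers measure 114 mm over their backs; the gripper's body (76 mm by 85 mm) begins 54 mm behind the grasp point. The pads swing forward as they close: fully open they stand 13 mm farther back than shut.
Start: joints at [-76.948, 4.979, 10.078, 95.1, 0, 90], TCP at [0.124, -0.536, 0.231] pointing down, gripper open.
Joint ranges: [-179.16, 179.16], [-48.56, 103.87], [-65.8, 70.77], [-126.05, 130.52], [-82.76, 87.17], [-180, 180]. Speed limits (degrees/s): [127.2, 127.2, 147.25, 180, 180, 180].

### API

Orientations are given as [roll, pitch, yaw] about the fixed x, y, z axes, in that order (R = Rz(yaw) Ry(pitch) Rx(roll)).
In Python, from workcell import get_obs, camera, calibration, job_done, recognise, cut_out, mark_of, grasp_offset gives the robot as it stands.
- The arm moves only by the tool servo_tool, never from a script. Its argument "moves" is a list of rows, each a list of 3 entries, a list of its own where there are three numbers: the turn, a rotation vector about the tool's x, y, z in degrees, then the shift along the tool's x, y, z in m, then the opening in per cent of the stroke, from 0 (shut) to 100 (fully open). In form: [[[ax, ay, az], [x, y, z], claw], ...]. A call has 1 to 12 rows; each row shifts and turns the commanded pose from where the row before left it, along the tool's axes as they then stand; what a row does not reach is not made up. A row lasts 1/10 s, in which the tool goes at most 50 mm and 8.59 degrees, less where a joint would pass 70% of its speed; a pose out of reach is approached as far as the arm can. A call is refused whole if a number of a shift passes 0.05 or a number of a turn 8.59, either way. A call with a gripper value outside its range is refused whole. The fingers move at their own pace and stop on an object; "force" is the grip in N (left out, the last holds). Time passes only in rows, so rows that do not move let the fingers close. It gives the time, the measured TCP pose, the force, the opening and the grip force at its end, in the units of the state.
- get_obs(): the state, without advancing time (a new reading comes with each control period).
- camera(name): name is "side" or "top"; returns (picture, depth): 480x640x3 uint8, red, green, blue; 480x640 float32, m along the optical axis (not along the pixel's ray), 0 where there is no reading.
- calibration(name): a dict with "camera_matrix" (3x3 intrinsics, pixels), "R" (3x3) and "t" (3): a world point X has camera coordinates R X + t. Camera axes: x right, y down, z forward; pixel columns grow to the right and rows downward; lengths in m; the calibration is good to about 2 mm. A picture is of the moment at which its call begins. calibration takes no time and is no camera call.
- job_done(): hands the job in; it is judged then, once.
Trained networks look in the newest picture that a camera, given by its name, has taken for a name from the list of things; names that differ only in an ending like _2 or _b are one class to them, and where a whole thing is asked for, a point or a joint stands for the part that bears it (a point fixed in the world has none). Each returns a list of dicts, best first, with "score" (0 to 1); they miss things now and then, are a little off and sometimes report something else, mostly with a low value. They report only what shows in the picture. A call takes as long as a camera call.
- recognise(name, camera): "xyz" ([x, y, z] in m, in the coordinates of the camera as it stood for that picture, good to about 4 mm: the middle of the surface that is visible of it).
- cut_out(name, camera): "mask" (480x640 bool, what is visible of it).
- mark_of(name, camera): "xyz" ([x, y, z] in m, in the coordinates of the camera as it stood for that picture, good to about 4 mm: a listed point, or the origin of a listed thing).
The state is a dict: "time": time; "q": joint angles; "qd": joint speeds; "joint_efforts": joint torques, N m; "ee_pos": TCP position; "tcp_rot": TCP orientation; "wrist_force": force on the tool from outside, world axes, zero at the start; "torque": the same for the moment, N m; "opening": finger opening in m; "grasp_force": force on a finger pad.
Only numpy, scipy, OpenCV 4.12 (cv2) and the standard library are available. Lean on these libraries where they do the work, as an engineer would, in place of code of your own. Each camera call takes 0.05 s, during which the arm holds its last target. There are 200 camera calls.

## Working session

There is one attempt and no reset: what is moved stays moved. The work goes in short steps, Python scripts to look and compute and a tool call to move; the robot and the scene stay as the last step left them, time stands still between calls to the robot, and variables do not carry over. Pictures are saved under pics/ and viewed, at most 10 in all, crops included, and the job is handed in when it is done.

Besides the shell and the picture viewer there is one more tool, called as name(argument=value, ...) on one line, values as JSON. servo_tool: Moves the arm, as the interface text tells. Its arguments: {"type":"object","properties":{"moves":{"type":"array"},"force":{"type":"number"}},"required":["moves"]}

```bash
mkdir -p pics
cat > h.py <<'E'
import numpy as np, cv2
from workcell import *
def w(p,c):
    k=calibration(c); return np.array(k["R"]).T@(np.array(p)-np.array(k["t"]))
def cloud(c,depth,mask):
    k=calibration(c);K=np.array(k["camera_matrix"]);v,u=np.nonzero(mask&(depth>0));z=depth[v,u]
    P=np.c_[(u-K[0,2])/K[0,0]*z,(v-K[1,2])/K[1,1]*z,z]
    return (P-np.array(k["t"]))@np.array(k["R"])
E
python3 - <<'E'
from h import *
np.set_printoptions(precision=3,suppress=True)
ims=[]
for c in("top","side"):
    im,d=camera(c);ims.append(im);np.save(f"d_{c}.npy",d)
    for n in("large_spout_grip","large","small_spout_tip"):
        for r in mark_of(n,c)[:2]: print(c,n,r["score"],w(r["xyz"],c))
    for n in ("large_spout","large"):
        for i,r in enumerate(cut_out(n,c)[:2]):
            m=r["mask"];P=cloud(c,d,m);print(c,n,"mask",r["score"],m.sum(),P.min(0),P.max(0),np.median(P,0))
            np.save(f"m_{c}_{n}_{i}.npy",m)
    cv2.imwrite(f"pics/{c}.png",im[:,:,::-1])
print(get_obs(),grasp_offset() if callable(grasp_offset) else grasp_offset)
E
```

```text
top large_spout_grip 0.64 [ 0.545 -0.156  0.253]
top small_spout_tip 0.7 [0.644 0.163 0.164]
top large_spout mask 0.86 2119 [ 0.516 -0.185 -0.005] [ 0.575 -0.047  0.276] [ 0.546 -0.136  0.244]
top large mask 0.68 10014 [ 0.401 -0.297 -0.003] [ 0.616 -0.047  0.276] [ 0.501 -0.16   0.171]
side large_spout_grip 0.87 [ 0.546 -0.156  0.25 ]
side large 0.82 [ 0.496 -0.171 -0.002]
side small_spout_tip 0.59 [0.646 0.16  0.163]
side large_spout mask 0.64 2449 [ 0.517 -0.499 -0.003] [ 0.777 -0.046  0.273] [ 0.539 -0.132  0.235]
side large mask 0.75 13199 [ 0.401 -0.495 -0.004] [ 0.775 -0.046  0.273] [ 0.492 -0.133  0.163]
{'time': 0.6, 'q': array([-76.95 ,   4.978,  10.077,  95.101,   0.   ,  90.   ]), 'qd': array([ 0.007,  0.02 , -0.04 , -0.009,  0.085, -0.007]), 'joint_efforts': array([ -0.   , -51.982,  46.469,   0.001,  -0.   ,   0.   ]), 'ee_pos': array([ 0.124, -0.536,  0.231]), 'tcp_rot': array([-179.998,   -0.   ,   13.051]), 'wrist_force': array([-0.758,  0.135,  0.596]), 'torque': array([ 0.007,  0.034, -0.044]), 'grasp_force': 0.0, 'opening': 0.08556104832685456} 0.0187
```

View pics/top.png

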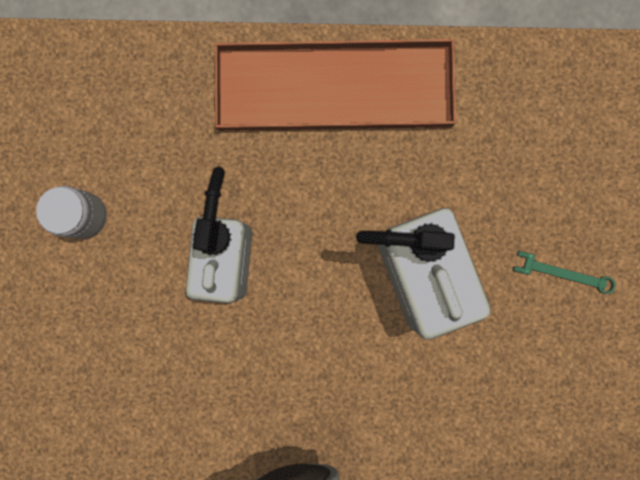

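View pics/side.png

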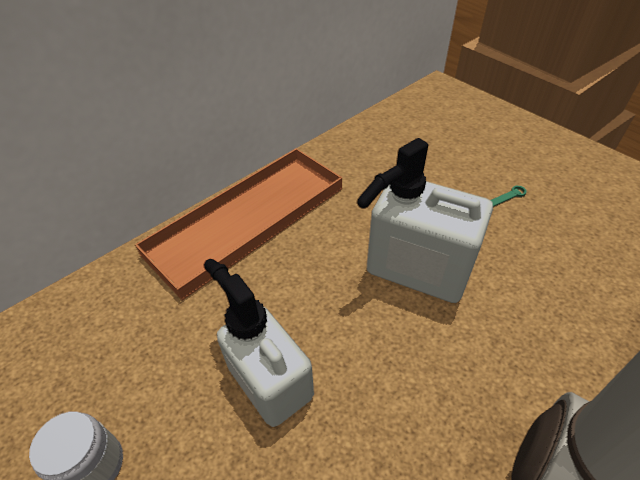

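The top view shows the large can with its grip at about (435,241) and its outlet at (360,237), pointing left (+y). The can's pouring end faces up (+x) and slightly left. Next I'll measure both yaws.

Run:
```python
from h import *
np.set_printoptions(precision=3,suppress=True)
d=np.load("d_top.npy")
P=cloud("top",d,np.load("m_top_large_0.npy"))
T=P[(P[:,2]>.155)&(P[:,2]<.18)]
(c,s,a)=r=cv2.minAreaRect((T[:,:2]*1000).astype(np.float32));print("canrect",r)
H=P[(P[:,2]>.19)&(P[:,2]<.21)&(P[:,0]<.52)&(P[:,1]<-.15)]
if len(H)>5:
    v=np.linalg.svd(H[:,:2]-H[:,:2].mean(0))[2][0];print("handle",len(H),H.mean(0),np.degrees(np.arctan2(v[1],v[0])))
m=np.load("m_top_large_spout_0.npy")
S=cloud("top",d,m);
G=S[S[:,2]>.262];print("grip",len(G),G.mean(0),cv2.minAreaRect((G[:,:2]*1000).astype(np.float32)))
O=S[(S[:,2]>.18)&(S[:,1]>-.12)]
L=cv2.fitLine((O[:,:2]*1000).astype(np.float32),cv2.DIST_HUBER,0,.01,.01).ravel();print("spout",len(O),O.max(0),np.degrees(np.arctan2(L[1],L[0])),L)
```

```text
canrect ((500.38623046875, -172.2525177001953), (180.06646728515625, 115.32257843017578), 22.37398910522461)
handle 657 [ 0.473 -0.182  0.201] -157.5251928069467
grip 617 [ 0.545 -0.153  0.272] ((544.9376831054688, -153.6920623779297), (45.858421325683594, 24.086933135986328), 86.76177978515625)
spout 759 [ 0.56  -0.047  0.252] 86.97827 [  0.053   0.999 548.104 -83.873]
```

servo_tool(moves=[[[0,0,0],[0,0,-0.05],100],[[0,0,0],[0,0,-0.05],100],[[0,0,0],[0.041,-0.023,0],100],[[0,0,0],[0.041,-0.023,0],100],[[0,0,0],[0.041,-0.023,0],100],[[0,0,0],[0.041,-0.023,0],100],[[0,0,0],[0.041,-0.023,0],100],[[0,0,0],[0.041,-0.023,0],100],[[0,0,0],[0.041,-0.023,0],100],[[0,0,0],[0.041,-0.023,0],100],[[0,0,0],[0.041,-0.023,0],100],[[0,0,0],[0.041,-0.023,0],100]])

```text
time: 1.8
ee_pos: [0.4728, -0.2175, 0.3315]
tcp_rot: [180.0, -0.0, 13.1]
wrist_force: [1.2, -1.5, 0.2]
opening: 0.0855
grasp_force: 0.0
```

servo_tool(moves=[[[0,0,-8.2],[0,0,0],100],[[0,0,-8.2],[0,0,0],100],[[0,0,-8.2],[0,0,0],100],[[0,0,-8.2],[0,0,0],100],[[0,0,-8.2],[0,0,0],100],[[0,0,-8.2],[0,0,0],100],[[0,0,-8.2],[0,0,0],100],[[0,0,-8.2],[0,0,0],100],[[0,0,-8.2],[0,0,0],100],[[0,0,0],[0,0,0],100],[[0,0,0],[0,0,0],100]])

```text
time: 2.9
ee_pos: [0.4717, -0.2191, 0.3313]
tcp_rot: [180.0, 0.0, 86.6]
wrist_force: [0.3, 0.2, -0.8]
opening: 0.0855
grasp_force: 0.0
```

servo_tool(moves=[[[0,0,0],[0.0345,0.0345,0],100],[[0,0,0],[0.0345,0.0345,0],100],[[0,0,0],[0,0,0],100],[[0,0,0],[0,0,0],100]])

```text
time: 3.3
ee_pos: [0.5449, -0.1533, 0.3306]
tcp_rot: [-179.9, -0.0, 86.8]
wrist_force: [0.3, -0.2, 1.3]
opening: 0.0853
grasp_force: 0.0
```

Run:
```python
from h import *
im,d=camera("side");cv2.imwrite("pics/s2.png",im[:,:,::-1]);print(get_obs()["ee_pos"],get_obs()["q"])
```

```text
[ 0.54431231 -0.15392303  0.3311274 ] [-1.57837249e+01  1.11281251e+01  2.83667846e+01  1.07268019e+02
 -1.26053842e-02  7.74506601e+01]
```

View pics/s2.png

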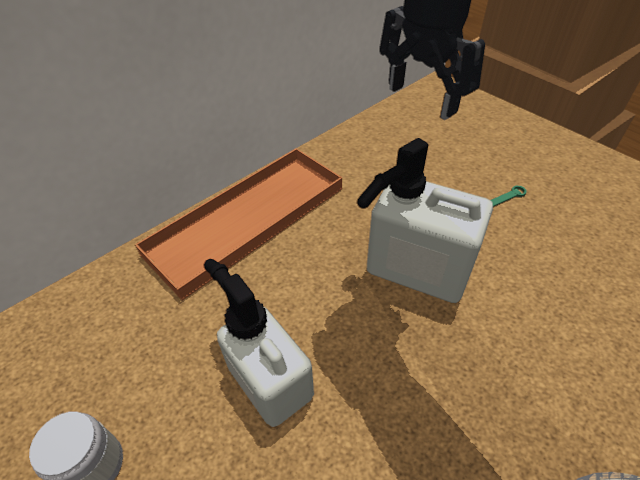

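The open fingers at (398,75) and (452,105) straddle the grip at (412,155). Next I'll go down and close.

servo_tool(moves=[[[0,0,0],[0,0,0.025],100],[[0,0,0],[0,0,0.025],100],[[0,0,0],[0,0,0.025],100],[[0,0,0],[0,0,0.022],100],[[0,0,0],[0,0,0],100],[[0,0,0],[0,0,0],100]])

```text
time: 3.95
ee_pos: [0.5437, -0.1547, 0.2353]
tcp_rot: [180.0, 0.0, 86.7]
wrist_force: [0.1, 0.1, 0.0]
opening: 0.0854
grasp_force: 0.0
```

servo_tool(moves=[[[0,0,0],[0,0,0],0],[[0,0,0],[0,0,0],0],[[0,0,0],[0,0,0],0],[[0,0,0],[0,0,0],0],[[0,0,0],[0,0,0],0],[[0,0,0],[0,0,0],0],[[0,0,0],[0,0,0],0],[[0,0,0],[0,0,0],0]], force=40)

```text
time: 4.75
ee_pos: [0.545, -0.1541, 0.2349]
tcp_rot: [179.9, 0.0, 86.9]
wrist_force: [5.5, 0.0, 5.4]
opening: 0.0235
grasp_force: 43.6
```

servo_tool(moves=[[[0,0,5.3],[0,0,0],0],[[0,0,5.3],[0,0,0],0],[[0,0,5.3],[0,0,0],0],[[0,0,5.3],[0,0,0],0],[[0,0,5.3],[0,0,0],0],[[0,0,5.3],[0,0,0],0],[[0,0,5.3],[0,0,0],0],[[0,0,5.3],[0,0,0],0],[[0,0,5.3],[0,0,0],0],[[0,0,5.3],[0,0,0],0],[[0,0,5.3],[0,0,0],0],[[0,0,5.3],[0,0,0],0]])

```text
time: 5.95
ee_pos: [0.5453, -0.1542, 0.2344]
tcp_rot: [179.9, -0.1, 23.0]
wrist_force: [7.1, -2.4, 0.7]
opening: 0.0236
grasp_force: 43.2
```

servo_tool(moves=[[[0,0,0],[0,0,0],0],[[0,0,0],[0,0,0],0],[[0,0,0],[0,0,0],0]])

```text
time: 6.25
ee_pos: [0.5453, -0.1542, 0.2344]
tcp_rot: [179.9, -0.1, 23.2]
wrist_force: [7.2, -1.8, 0.4]
opening: 0.0234
grasp_force: 43.2
```

Run:
```python
from h import *
im,d=camera("top");cv2.imwrite("pics/t3.png",im[:,:,::-1])
r=cut_out("large_spout","top")
if r:
    S=cloud("top",d,r[0]["mask"]);O=S[(S[:,2]>.18)&(S[:,2]<.26)&(S[:,0]>.575)]
    print(r[0]["score"],len(O))
    if len(O)>20:
        L=cv2.fitLine((O[:,:2]*1000).astype(np.float32),cv2.DIST_HUBER,0,.01,.01).ravel();q=O.mean(0)-[.545,-.154,0]
        print(np.degrees(np.arctan2(L[1],L[0])),np.degrees(np.arctan2(q[1],q[0])))
```

```text
0.78 708
23.133287 24.32186292390758
```

View pics/t3.png

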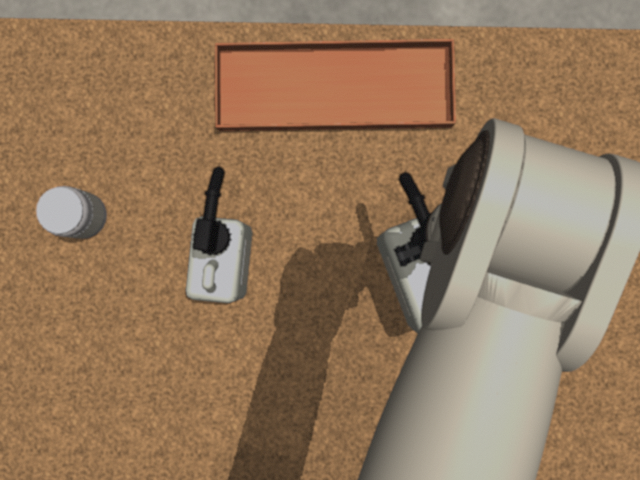

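The spout now points up and left, with its outlet at (405,178), at yaw ≈ 23° against the can's 22.4°. I'll release it and retreat upwards.

servo_tool(moves=[[[0,0,0],[0,0,0],100],[[0,0,0],[0,0,0],100],[[0,0,0],[0,0,0],100],[[0,0,0],[0,0,0],100],[[0,0,0],[0,0,0],100],[[0,0,0],[0,0,0],100],[[0,0,0],[0,0,0],100],[[0,0,0],[0,0,0],100]])

```text
time: 7.15
ee_pos: [0.5443, -0.154, 0.2343]
tcp_rot: [-180.0, 0.0, 23.3]
wrist_force: [-0.4, 0.1, 1.0]
opening: 0.0856
grasp_force: 0.0
```

servo_tool(moves=[[[0,0,0],[0,0,-0.02],100],[[0,0,0],[0,0,-0.03],100],[[0,0,0],[0,0,-0.03],100],[[0,0,0],[0,0,-0.03],100],[[0,0,0],[-0.045,0,0],100],[[0,0,0],[-0.045,0,0],100],[[0,0,0],[-0.045,0,0],100],[[0,0,0],[-0.045,0,0],100],[[0,0,0],[0,0,0],100],[[0,0,0],[0,0,0],100],[[0,0,0],[0,0,0],100]])

```text
time: 8.25
ee_pos: [0.3795, -0.225, 0.3442]
tcp_rot: [-180.0, -0.0, 23.3]
wrist_force: [0.0, 0.5, -0.8]
opening: 0.0855
grasp_force: 0.0
```

Run:
```python
from h import *
im,d=camera("top");cv2.imwrite("pics/t4.png",im[:,:,::-1])
r=cut_out("large_spout","top")
S=cloud("top",d,r[0]["mask"]);O=S[(S[:,2]>.18)&(S[:,2]<.26)&(S[:,0]>.575)]
L=cv2.fitLine((O[:,:2]*1000).astype(np.float32),cv2.DIST_HUBER,0,.01,.01).ravel();q=O.mean(0)-[.545,-.154,0]
print(len(O),np.degrees(np.arctan2(L[1],L[0])),np.degrees(np.arctan2(q[1],q[0])))
for r in mark_of("small_spout_tip","top")[:1]: print(w(r["xyz"],"top"))
```

```text
704 24.233576 24.32960586604243
[0.64390973 0.16475348 0.16668505]
```

View pics/t4.png

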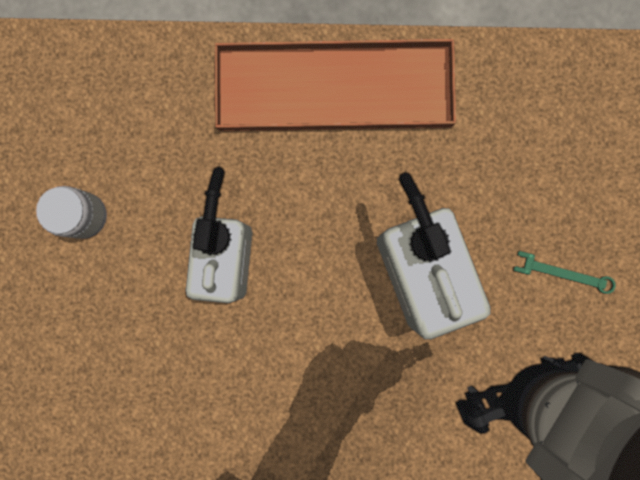

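The large spout, from (430,240) to (405,178), lines up with the can to within 2°. The arm is clear and the small spout hasn't moved.

```bash
python3 -c "
from workcell import *
print(job_done())"
```

```text
the job is handed in; nothing more can be done
None
```

The large can's spout now points straight out over its pouring end, measured within about 2° of the can's axis; it is released with the arm clear, the small can's spout has not moved, and the job was handed in after about 8 s (no verdict was returned).

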